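# Lay the brass inlay down along its curved groove

## Task

The near band of brass inlay on the black panel is unfinished: its left-hand slip is laid, but the six after it are only tucked in at their left ends and their right ends stand up. With closed fingertips stroke lightly along the curve from the laid slip to the right-hand end, so that the slips go down in turn and all lie flush, then take your hand away. Do not grip or lift anything, do not lever a slip up, do not shift the panel, and leave the things on and around it alone.

Things in the scene. Friction and masses are not known exactly. Their poses are not given: they have to be found in the camera images.
- panel: black lacquered panel, 190 (x) x 290 (y) x 18 mm, loose and flat on the table, about 0.9 kg; origin: centre of its underside, z up. In its top are two curved bands of seven brass slips each, bowed outwards like a lens. The band on its +x side is finished. In the near band (-x side) the slip at the +y end is laid; slip1 to slip6, counted from there towards -y, stand up.
- seam0 (a point): on the centre line of the near band (an arc of 300 mm radius, bulging towards the panel's -x side, groove 11 mm wide), level with the panel's top face (18 mm above the table), at the seam between the slip already laid (34 mm long, towards +y) and slip1: the tucked end of slip1
- seam1 (a point): the same at the seam between slip1 (its free end) and slip2 (its tucked end), 35 mm along the band from seam0
- seam2 (a point): the same at the seam between slip2 (its free end) and slip3 (its tucked end), 35 mm along the band from seam1
- seam3 (a point): the same at the seam between slip3 (its free end) and slip4 (its tucked end), 35 mm along the band from seam2
- seam4 (a point): the same at the seam between slip4 (its free end) and slip5 (its tucked end), 35 mm along the band from seam3
- seam5 (a point): the same at the seam between slip5 (its free end) and slip6 (its tucked end), 35 mm along the band from seam4
- seam6 (a point): the same at the free end of slip6, the last one, at the -y end of the band
- slip1 (a joint): angle (rad) of slip1, brass, 34 x 10 x 4.4 mm, hinged at the foot of its tucked end (seam0): 0 is flush (top 0.2 mm above the panel's); 0.2 stands 7 mm proud at the free end (seam1); starts at 0.15 to 0.25. Tacky bedding holds it where it is left: turning takes 0.015 N m (0.5 N at the free end, more nearer the tucked end). Pushed against its raised end it tips up
- slip2 (a joint): angle of slip2, like slip1: tucked end at seam1, free end at seam2
- slip3 (a joint): angle of slip3, like slip1: tucked end at seam2, free end at seam3
- slip4 (a joint): angle of slip4, like slip1: tucked end at seam3, free end at seam4
- slip5 (a joint): angle of slip5, like slip1: tucked end at seam4, free end at seam5
- slip6 (a joint): angle of slip6, like slip1: tucked end at seam5, free end at seam6
- sanding_block: grey sanding block, 48 x 74 x 28 mm, lying loose on the panel between the two bands, not to be disturbed; origin: centre of its underside
- spatula: wooden spatula, 150 x 38 x 10 mm, on the table in front of the panel, not to be disturbed; origin: centre of its underside
- brush: flat brush, 214 x 34 x 11 mm, on the table at the panel's +y end, not to be disturbed; origin: centre of its underside
- tape_roll: roll of masking tape lying flat, 104 mm across, 25 mm high, on the table at the panel's -y end, not to be disturbed; origin: centre of its underside
- sample_tile: lacquer sample tile, 95 x 60 x 9 mm, on the table beyond the panel, not to be disturbed; origin: centre of its underside
- ochre_jar: screw jar, 42 mm across, 54 mm high, on the table beyond the panel, not to be disturbed; origin: centre of its underside
- spare_slip0: spare brass slip, 34 x 10 x 4.4 mm, lying on the table in front of the panel, not to be used; origin: foot of one end
- spare_slip1: second spare brass slip, like the first

How it is judged (in metres and radians):
At the end, for the whole second after the job is handed in: All six slips of the near band are flush: each within 0.045 rad (1.5 mm at its free end). The panel lies flat within 15 mm of where it was, and every loose thing on or round it is within 20 mm of where it was (value of joint each of slip1, slip2, slip3, slip4, slip5, slip6 below 0.045 rad and distance of panel from where it was at the start of the episode below 0.015 m and angle between panel's own z axis and vertical below 0.02 rad and linear speed of panel below 0.01 m/s and distance of each of sanding_block, spatula, brush, tape_roll, sample_tile, ochre_jar, spare_slip0, spare_slip1 from where it was at the start of the episode below 0.02 m); the robot touches nothing.
It fails at once if a slip is laid while the one two before it still stands up (out of turn) ((value of joint slip3 below 0.045 rad and value of joint slip1 above 0.09 rad) or (value of joint slip4 below 0.045 rad and value of joint slip2 above 0.09 rad) or (value of joint slip5 below 0.045 rad and value of joint slip3 above 0.09 rad) or (value of joint slip6 below 0.045 rad and value of joint slip4 above 0.09 rad)).
It fails at once if a slip is levered up out of the groove (value of joint any of slip1, slip2, slip3, slip4, slip5, slip6 above 0.5 rad).
It fails at once if the panel or its inlay is pressed hard (over 40 N) (contact force between the fingers and panel above 40 N).
It fails at once if the panel is lifted, tipped or pushed away (height (world z) of panel above 0.01 m or angle between panel's own z axis and vertical above 0.06 rad or distance of panel from where it was at the start of the episode above 0.025 m).
It fails at once if a thing on or round the panel is lifted or disturbed (distance of any of sanding_block, spatula, brush, tape_roll, sample_tile, ochre_jar, spare_slip0, spare_slip1 from where it was at the start of the episode above 0.03 m).
It also fails if it takes over 64 s, if anything falls off the work surface, if the arm or the gripper's body presses on something with over 40 N, if the wrist force passes 120 N, or if a joint passes its speed limit or range.

## Robot

A 7-joint arm with a two-finger parallel gripper is mounted at the origin on a cart in front of the work surface, level with it; the furniture and walls round the work are solid. World frame = base frame: x ahead of the robot, y to its left, z up, the work surface at z = 0. Lengths are in mm, angles in rad, forces in N, time in s.
With the tool pointing down it reaches from about 350 to 900 mm from the base axis. Payload 7.2 kg.
Tool frame: the origin (TCP) lies on the centre line of the jaws, within the pads' length; the fingertips stand 11 mm ahead of it and the grasp point (between the pads) lies 8 mm behind it; z points along the fingers, y is the line along which they close (so a half turn about z gives the same grasp; the last joint's range is limited). The gripper opens to 85 mm and grips with 20 to 120 N. Pads are 22 mm wide; open, the fingers measure 114 mm over their backs; the gripper's body (76 mm by 85 mm) begins 54 mm behind the grasp point. The pads swing forward as they close: fully open they stand 13 mm farther back than shut.
Start: joints at [1.055, 0.411, -0.013, 1.596, 0.006, 1.134, -0.082], TCP at [270.604, -563.385, 202.797] pointing down, gripper open.
Joint ranges: [-2.95, 2.95], [-0.29, 1.99], [-1.47, 1.44], [0.14, 2.54], [-1.03, 4.17], [0.13, 1.85], [-2.86, 2.86]. Speed limits (rad/s): [2.39, 2.39, 3.01, 3.01, 3.14, 3.14, 3.14].

## Interface

Orientations are given as a rotation vector (axis times angle).
In Python, from plant import movep, move_straight, movej, command_gripper, wait, inverse_kinematics, get_obs, snapshot, MotionError, finish_job gives the robot as it stands. Calls block until the motion is done:
- movep(position, orientation): joint-space move of the TCP to a pose.
- move_straight(position, ori=None, v=150, threshold=None): straight line of the TCP; ori=None keeps the orientation; v is the mean speed in mm/s. With threshold (N) it stops when the force on the tool has changed by that much, and returns True; else False.
- movej(angles): joint-space move.
- command_gripper(opening, strength=None): opening from 0.0 (shut) to 1.0 (fully open); strength is the grip in N (None keeps the last); returns when the fingers have stopped.
- wait(seconds).
- inverse_kinematics(position, orientation): joint angles nearest the present ones, or None.
- get_obs(): the state.
- snapshot(name): name is "scene" or "top" or "wrist"; returns a dict with "frame" (400x640x3 uint8, blue, green, red), "intrinsics" (3x3 intrinsics, pixels), "origin" and "orientation" of the camera in the world; the wrist camera has in their place "tool_from_camera" (4x4, takes a point from camera to tool coordinates, whose origin is the TCP and whose axes are the flange's). Camera axes: x right, y down, z forward; pixel columns grow to the right and rows downward; lengths in mm; the calibration is good to about 2 mm. The wrist camera is an equidistant fisheye: a pixel r from the principal point sees the ray r / f radians off the axis. A picture is of the moment at which its call begins: read the wrist's pose just before it. There is no depth.
A pose or a line that the arm cannot do raises MotionError and nothing moves.
- finish_job(): hands the job in; it is judged then, once.
The state is a dict: "time": time; "joints": joint angles; "qvel": joint speeds; "tau": joint torques, N m; "eef_pos": TCP position; "eef_rot": TCP orientation; "wrist_force": force on the tool from outside, world axes, zero at the start; "wrist_torque": the same for the moment, N m; "opening": opening from 0.0 (shut) to 1.0 (fully open); "grasp_force": force on a finger pad.
Only numpy, scipy, OpenCV 4.12 (cv2) and the standard library are available. Lean on these libraries where they do the work, as an engineer would, in place of code of your own. Each camera call takes 0.05 s, during which the arm holds its last target. There are 200 camera calls.

## Working session

There is one attempt and no reset: what is moved stays moved. The work goes in short steps, each a Python script; the robot and the scene stay as the last script left them, time stands still between calls to the robot, and variables do not carry over. Pictures are saved under pics/ and viewed, at most 10 in all, crops included, and the job is handed in when it is done.

```bash
mkdir -p pics; ls
python3 - <<'E'
from plant import *
import cv2,numpy as np
o=get_obs();print(o)
for n in("top","scene"):
    s=snapshot(n);cv2.imwrite(f"pics/{n}0.png",s["frame"]);np.savez(n+"0.npz",**s)
    print(n,s["intrinsics"],s["origin"],s["orientation"])
E
```

```text
pics
{'time': 0.0, 'joints': array([ 1.05481994,  0.41193481, -0.01272268,  1.59706032,  0.00559957,
        1.13429019, -0.08223632]), 'qvel': array([-4.88542515e-04, -1.53395600e-03, -2.40468067e-05,  6.75878315e-05,
       -4.95733424e-04, -3.01568593e-04,  1.41519307e-03]), 'tau': array([ 7.52885244e-04, -6.00627494e+01,  6.82646502e-01, -2.99415028e+01,
        1.38887664e-02,  1.06744620e-02, -2.19552129e-05]), 'eef_pos': array([ 270.32778152, -562.90303384,  201.9246431 ]), 'eef_rot': array([-3.06163675e+00, -6.97148637e-01,  7.49155297e-04]), 'wrist_force': array([ 0.2612255 ,  0.14431609, -0.18888671]), 'wrist_torque': array([-0.0023976 ,  0.0142527 , -0.04976346]), 'grasp_force': 0.0, 'opening': 1.0018381979692532}
top [[405.66057924   0.         318.17705278]
 [  0.         405.66057924 196.48488378]
 [  0.           0.           1.        ]] [427.04618148  64.97633146 987.01118785] [-2.17188864  2.11216272 -0.20662566]
scene [[381.80831704   0.         319.95756926]
 [  0.         381.80831704 199.8546506 ]
 [  0.           0.           1.        ]] [-32.58412651 498.49978121 420.49088261] [-1.0660555   2.04018482 -1.29255554]
```

View pics/top0.png

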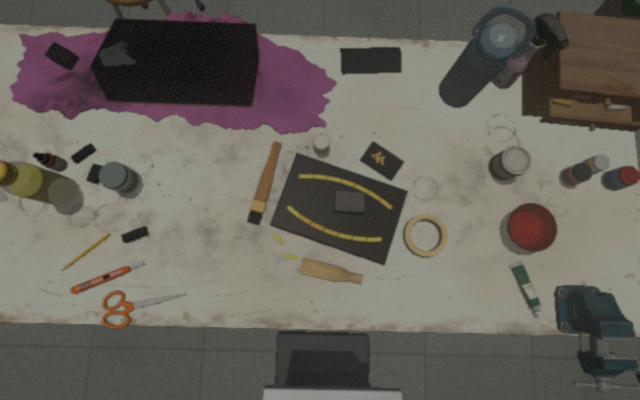

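View pics/scene0.png

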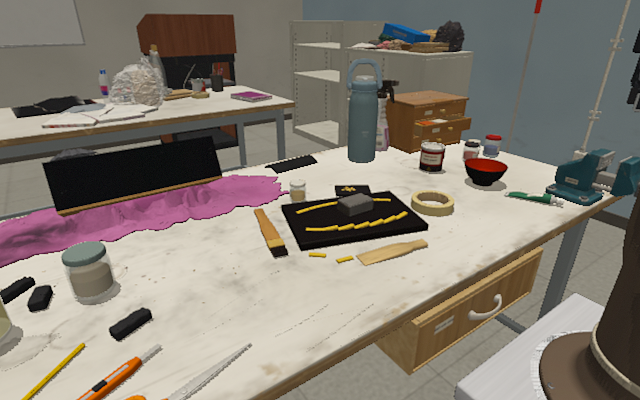

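The top view shows the panel with corners near (295,154), (407,186), (386,264) and (271,225). Its near band runs from the laid slip at (289,208) to about (381,240). The scene view confirms the right ends of the slips stand up.

```bash
cat > h.py <<'E'
import numpy as np,cv2
from scipy.spatial.transform import Rotation as R
from scipy.optimize import least_squares
def ray_pin(s,uv):
    uv=np.atleast_2d(uv).astype(float);K=s["intrinsics"]
    d=np.c_[(uv-K[[0,1],[2,2]])/K[[0,1],[0,1]],np.ones(len(uv))]
    return np.array(s["origin"]),R.from_rotvec(s["orientation"]).apply(d)
def ray_fish(s,uv,pos,rot):
    uv=np.atleast_2d(uv).astype(float);K=s["intrinsics"];T=s["tool_from_camera"]
    p=(uv-K[[0,1],[2,2]])/K[[0,1],[0,1]];th=np.linalg.norm(p,axis=1,keepdims=True)
    d=np.c_[np.sin(th)*p/np.maximum(th,1e-9),np.cos(th)]
    Rw=R.from_rotvec(rot)
    return pos+Rw.apply(T[:3,3]),Rw.apply(d@T[:3,:3].T)
def plane(o,d,z): return o+d*((z-o[2])/d[:,2:3])
def brass(f):
    h=cv2.cvtColor(f,cv2.COLOR_BGR2HSV)
    return cv2.inRange(h,(18,110,90),(36,255,255))
def down(yaw): # tool z down, tool y axis at world angle yaw
    y=np.array([np.cos(yaw),np.sin(yaw),0]);z=np.array([0,0,-1.]);x=np.cross(y,z)
    return R.from_matrix(np.c_[x,y,z]).as_rotvec()
E
python3 - <<'E'
from h import *
s=dict(np.load("top0.npz"));f=s["frame"]
blk=(f.max(2)<60).astype(np.uint8);blk=cv2.morphologyEx(blk|(brass(f)>0),cv2.MORPH_CLOSE,np.ones((9,9)))
n,l,st,c=cv2.connectedComponentsWithStats(blk);k=l[190,310]
print(st[k])
cs,_=cv2.findContours((l==k).astype(np.uint8),0,2);q=max(cs,key=cv2.contourArea)
o,d=ray_pin(s,q[:,0]);P=plane(o,d,18)[:,:2].astype(np.float32)
r=cv2.minAreaRect(P);print(r,cv2.boxPoints(r))
m=brass(f);m[:150]=0;m[265:]=0;m[:,:270]=0;m[:,410:]=0
n,l,st,c=cv2.connectedComponentsWithStats(m);print([(a.tolist(),b.round(1).tolist()) for a,b in zip(st,c) if a[4]>5])
E
```

```text
[ 271  143  135  121 9403]
((601.162841796875, -10.579803466796875), (304.1492004394531, 287.3175048828125), 80.31150817871094) [[ 433.9602  -136.30887]
 [ 717.1798  -184.66193]
 [ 768.3655   115.14926]
 [ 485.14587  163.50232]]
[([0, 0, 640, 400, 254950], [319.4, 199.5]), ([372, 152, 13, 13, 75], [378.7, 157.6]), ([299, 174, 93, 35, 439], [347.3, 185.9]), ([287, 206, 95, 36, 465], [332.1, 228.9]), ([273, 234, 10, 10, 33], [277.5, 238.2]), ([285, 254, 13, 5, 38], [291.0, 256.3])]
```

Run:
```python
from h import *
s=dict(np.load("top0.npz"))
C=plane(*ray_pin(s,[(295,154),(407,186),(386,264),(271,225)]),18)[:,:2]
print(C.round(1),C.mean(0),[np.linalg.norm(C[i]-C[i-1]).round(1) for i in range(4)])
u=(C[0]-C[1])+(C[3]-C[2]);print("panel +y dir angle",np.degrees(np.arctan2(u[1],u[0])))
from plant import *
yaw=np.arctan2(u[1],u[0])
c=C.mean(0)
print(inverse_kinematics([c[0]-60,c[1],330],down(yaw)),inverse_kinematics([c[0]-60,c[1],330],down(yaw+np.pi)))
for sg in(0,1):
  for dx in (0,-150): print(inverse_kinematics([c[0]+dx,c[1]+60,300],down(yaw+np.pi*sg)))
print(snapshot("wrist")["tool_from_camera"],snapshot("wrist")["intrinsics"])
```

```text
[[ 698.7  105.7]
 [ 626.8 -170.9]
 [ 436.9 -118.8]
 [ 521.7  156.7]] [571.03848794  -6.82273155] [np.float64(184.2), np.float64(285.9), np.float64(196.8), np.float64(288.3)]
panel +y dir angle 74.1530618466259
[ 0.54862071  0.19938961 -0.73875706  1.63725552  0.13688024  1.35798727
  1.08494721] [ 0.28898189  0.15778896 -0.42444526  1.65194474  0.06642753  1.34613809
 -1.99298815]
[ 0.40241976  0.35181487 -0.7717449   1.54660057  0.24916832  1.34468377
  0.89944865]
[ 0.62704462  0.03711379 -0.86923867  1.85629064  0.02975898  1.26147048
  1.04329911]
[ 0.17936929  0.29421382 -0.4592073   1.56082845  0.13315582  1.31770942
 -2.14352653]
[ 0.39885709  0.01918872 -0.63590451  1.86606841  0.0119689   1.26010643
 -2.08799626]
[[-4.24487164e-04 -9.58462428e-01 -2.85218502e-01  7.18048142e+01]
 [ 9.99998719e-01 -8.47011488e-04  1.35805379e-03 -3.36419129e-01]
 [-1.54322688e-03 -2.85217560e-01  9.58461560e-01 -1.71448357e+02]
 [ 0.00000000e+00  0.00000000e+00  0.00000000e+00  1.00000000e+00]] [[309.70691629   0.         319.37077366]
 [  0.         309.70691629 196.10095069]
 [  0.           0.           1.        ]]
```

Run:
```python
from h import *
from plant import *
yaw=np.radians(74.15);c=np.array([571,-7.]);ex=np.array([np.sin(yaw),-np.cos(yaw)]);ey=np.array([np.cos(yaw),np.sin(yaw)])
command_gripper(0.0,20)
for i,dy in enumerate((60,-60)):
    p=c+ex*25+ey*dy
    movep([*p,230],down(yaw)); wait(0.3)
    o=get_obs();s=snapshot("wrist");cv2.imwrite(f"pics/w{i}.png",s["frame"])
    np.savez(f"w{i}.npz",pos=o["eef_pos"],rot=o["eef_rot"],**s);print(o["time"],o["eef_pos"],p,o["wrist_force"])
a=np.vstack([cv2.imread("pics/w0.png"),cv2.imread("pics/w1.png")]);cv2.imwrite("pics/w.png",cv2.resize(a,(480,600),interpolation=cv2.INTER_AREA))
```

```text
3.7417 [611.44692605  43.53699176 229.96702147] [611.43669066  43.89080515] [-0.37446191 -0.11899663 -0.03756275]
4.6417 [578.88046933 -70.25186141 230.03241857] [578.66231023 -71.54679699] [ 0.71021193  0.09155801 -0.35078906]
```

View pics/w1.png

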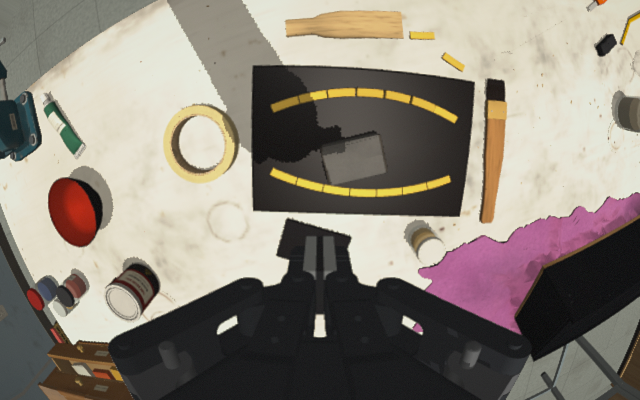

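View pics/w0.png

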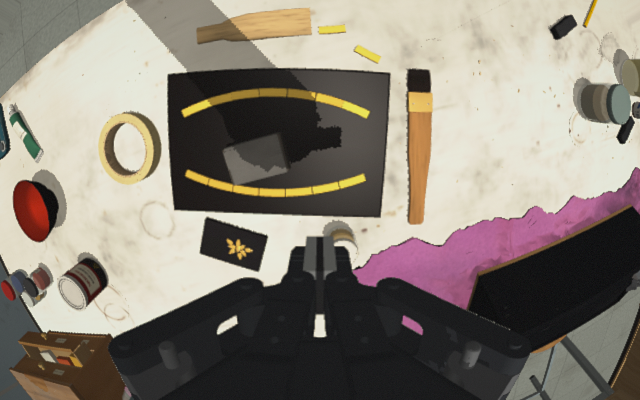

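Both wrist views show the near band at the top of the panel. In w1 it runs from (457,120) at the laid end to (273,107), and the panel corners are (253,66), (474,82), (461,216) and (253,211). In w0 it runs from (367,116) to (184,114), with corners (168,74), (389,73), (381,217) and (174,209). I'll triangulate these points and fit the arc.

Run:
```python
from h import *
W=[]
for i in(0,1):
    z=np.load(f"w{i}.npz");W.append({k:z[k] for k in z})
cor=[[(168,74),(389,73),(381,217),(174,209)],[(253,66),(474,82),(461,216),(253,211)]]
ref=[]
for w,c in zip(W,cor):
    g=cv2.cvtColor(w["frame"],cv2.COLOR_BGR2GRAY)
    c=np.float32(c); r=cv2.cornerSubPix(g,c.reshape(-1,1,2).copy(),(3,3),(-1,-1),(3,30,.01))[:,0];ref.append(r);print(np.abs(r-c).max(1))
def tri(uv0,uv1):
    (o0,d0),(o1,d1)=ray_fish(W[0],uv0,W[0]["pos"],W[0]["rot"]),ray_fish(W[1],uv1,W[1]["pos"],W[1]["rot"])
    out=[]
    for a,b in zip(d0,d1):
        t=np.linalg.lstsq(np.c_[a,-b],o1-o0,rcond=None)[0];out.append((o0+a*t[0]+o1+b*t[1])/2)
    return np.array(out)
print("tri corners",tri(*ref).round(1).tolist())
# brass bands, per view
for i,w in enumerate(W):
    f=w["frame"];C=plane(*ray_fish(w,ref[i],w["pos"],w["rot"]),18)[:,:2]
    y=(C[1]-C[0]+C[2]-C[3]);yaw=np.arctan2(y[1],y[0])
    print(i,"centre",C.mean(0).round(1),"sides",[np.linalg.norm(C[k]-C[k-1]).round(1) for k in range(4)],"yaw",np.degrees(yaw).round(2))
    h=cv2.cvtColor(f,cv2.COLOR_BGR2HSV);m=cv2.inRange(h,(15,100,60),(40,255,255))
    box=np.zeros_like(m);cv2.fillConvexPoly(box,cv2.convexHull(ref[i].astype(np.int32)),255);m&=cv2.erode(box,np.ones((9,9)))
    v,u=np.nonzero(m);P=plane(*ray_fish(w,np.c_[u,v],w["pos"],w["rot"]),18)[:,:2]
    ey=np.array([np.cos(yaw),np.sin(yaw)]);ex=np.array([ey[1],-ey[0]]);q=(P-C.mean(0))@np.c_[ex,ey]
    for nm,sg in(("near",-1),("far",1)):
        Q=q[np.sign(q[:,0])==sg]
        g=least_squares(lambda p:np.hypot(Q[:,0]-p[0],Q[:,1]-p[1])-300,[-sg*220,0],loss="soft_l1").x
        a=Q[:,1];print(nm,len(Q),"arc centre",g.round(1),"apex",(g[0]+sg*300).round(1),"y range",a.min().round(1),a.max().round(1),"x at ends",Q[a<a.min()+6].mean(0).round(1),Q[a>a.max()-6].mean(0).round(1))
```

```text
[0.539978   0.79104614 0.9458313  0.51608276]
[0.98664093 0.31365967 2.020874   0.5924072 ]
tri corners [[433.5, -116.0, 15.4], [521.9, 159.0, 15.8], [702.5, 102.0, 13.9], [613.6, -173.1, 16.8]]
0 centre [567.5  -6.8] sides [np.float64(187.8), np.float64(287.0), np.float64(188.0), np.float64(287.6)] yaw 72.31
near 1796 arc centre [236.1  -1.1] apex -63.9 y range -122.8 120.7 x at ends [ -40.7 -119.5] [-40.6 117.1]
far 1718 arc centre [-235.6   -0.5] apex 64.4 y range -122.5 119.6 x at ends [  41.8 -118.9] [ 41.4 116.4]
1 centre [567.4  -7.5] sides [np.float64(188.4), np.float64(287.1), np.float64(187.3), np.float64(286.8)] yaw 72.2
near 1781 arc centre [236.    0.7] apex -64.0 y range -120.3 122.2 x at ends [ -41. -117.] [-41.2 118.5]
far 1693 arc centre [-2.357e+02 -1.000e-01] apex 64.3 y range -120.8 122.1 x at ends [  41.7 -117.4] [ 40.8 118.5]
```

```bash
cat >> h.py <<'E'
YAW=np.radians(72.25);C0=np.array([567.5,-7.2])
EY=np.array([np.cos(YAW),np.sin(YAW)]);EX=np.array([EY[1],-EY[0]])
def band(s): # s: arc length from apex, + towards panel +y
    a=s/300;return C0+EX*(236-300*np.cos(a))+EY*300*np.sin(a)
E
python3 - <<'E'
from h import *
from plant import *
for s in range(105,-125,-5):
    assert inverse_kinematics([*band(s),29],down(YAW)) is not None
p=band(105);print(p)
movep([*p,80],down(YAW));move_straight([*p,42],v=60);wait(.3)
print(get_obs()["eef_pos"],get_obs()["wrist_force"])
hit=move_straight([*p,26],v=6,threshold=2.5)
o=get_obs();print(hit,o["time"],o["eef_pos"],o["wrist_force"],p)
E
```

```text
[555.23021082 104.73871598]
[555.40175373 104.73007589  42.28685515] [ 1.01315635 -0.27180566 -0.07812311]
False 9.5167 [555.27608923 104.75720406  26.03764663] [ 0.08068879 -0.31974086  0.75215206] [555.23021082 104.73871598]
```

Run:
```python
from h import *
from plant import *
print(get_obs()["opening"])
p=band(105)
hit=move_straight([*p,19],v=4,threshold=2.5)
o=get_obs();print(hit,o["time"],o["eef_pos"],o["wrist_force"])
s=snapshot("wrist");cv2.imwrite("pics/t.png",s["frame"])
```

```text
-0.0010003713376170455
False 11.4167 [555.23838647 104.75607946  19.02955298] [-0.0746045  -0.01459645  0.8840569 ]
```

View pics/t.png

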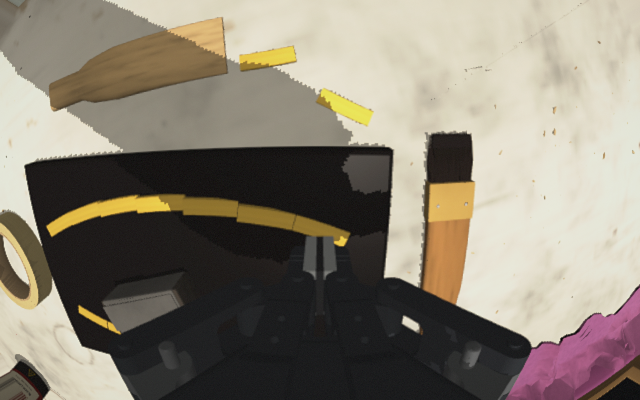

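The wrist view puts the tip at (320,237), just over the laid slip, and there is still no contact at TCP z = 19. I'll check the tip height from the scene camera before going lower.

Run:
```python
from h import *
from plant import *
o=get_obs();s=snapshot("scene");np.savez("scene1.npz",**s)
K=s["intrinsics"];Rm=R.from_rotvec(s["orientation"])
def proj(P):
    c=Rm.inv().apply(np.atleast_2d(P)-s["origin"]);return (c[:,:2]/c[:,2:]*K[0,0]+K[[0,1],[2,2]]).round(1)
print(o["eef_pos"],proj([o["eef_pos"]+[0,0,dz] for dz in(-11,0,20,40,80)]).tolist(),proj([[*band(k),18] for k in(122,105,87.5,52.5,-122.5)]).tolist())
f=s["frame"][120:270,270:440];cv2.imwrite("pics/s1.png",cv2.resize(f,None,fx=4,fy=4,interpolation=cv2.INTER_CUBIC)[:600])
```

```text
[555.23973706 104.71686922  19.01702247] [[314.4, 233.1], [314.3, 228.6], [314.3, 220.3], [314.2, 211.8], [314.1, 194.3]] [[306.4, 228.7], [314.3, 229.0], [322.6, 229.1], [338.9, 228.6], [406.4, 213.6]]
```

View pics/s1.png

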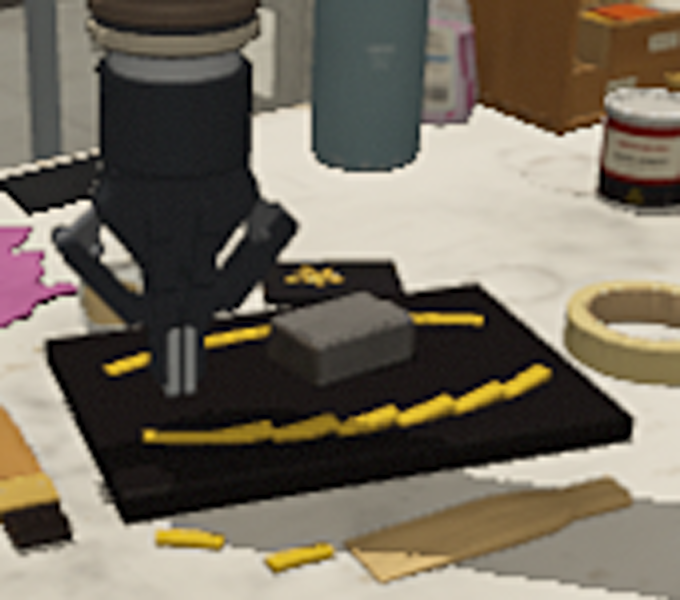

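The scene crop shows the pad tips at (182,395), which is full-frame (315.5,218.7). They are clearly above the panel, at about z = 43. So the closed tips end about 24 mm behind the reported TCP, not 11 mm ahead of it. The wrist ray agrees with this. I expect contact at a TCP z of about -6, so I'll feel for it in guarded steps.

Run:
```python
from h import *
from plant import *
p=band(105)
print(move_straight([*p,4],v=15,threshold=3),get_obs()["eef_pos"],get_obs()["wrist_force"])
for zt in np.arange(2,-14,-2):
    hit=move_straight([*p,zt],v=5,threshold=2)
    o=get_obs();print(zt,hit,round(o["time"],2),o["eef_pos"].round(2),o["wrist_force"].round(2))
    if hit: break
```

```text
False [555.30638874 104.74632875   4.08348384] [ 0.08292619  0.11914969 -0.13849933]
2 False 13.22 [555.23 104.72   1.98] [0.9  0.15 0.57]
0 False 13.77 [ 5.5523e+02  1.0475e+02 -2.0000e-02] [-0.12 -0.16 -0.2 ]
-2 False 14.32 [555.2  104.74  -2.04] [ 0.07 -0.02  0.71]
-4 False 14.87 [555.22 104.75  -4.02] [-0.44 -0.08  0.21]
-6 False 15.42 [555.21 104.71  -6.02] [ 0.42 -0.72  0.27]
-8 False 15.97 [555.23 104.75  -8.01] [-0.07  0.3  -1.11]
-10 False 16.52 [555.22 104.75 -10.02] [-0.03 -0.81 -0.41]
-12 True 16.73 [555.23 104.75 -10.16] [-0.62 -0.52  6.53]
```

Run:
```python
from h import *
from plant import *
z=-9.5
move_straight([*band(105),z],v=5)
for s in np.linspace(105,-122.5,14)[1:]:
    hit=move_straight([*band(s),z],v=30,threshold=15)
    o=get_obs();print(round(s,1),hit,round(o["time"],2),o["eef_pos"].round(2),o["wrist_force"].round(1))
    if hit: break
else:
    p=o["eef_pos"];move_straight([p[0],p[1],60],v=80)
    q=C0+EX*25;movep([*q,150],down(YAW));wait(.2)
    s=snapshot("wrist");cv2.imwrite("pics/a.png",s["frame"][:300])
    s=snapshot("scene");cv2.imwrite("pics/b.png",cv2.resize(s["frame"][170:270,270:440],None,fx=4,fy=4,interpolation=cv2.INTER_CUBIC))
    print(get_obs()["time"])
```

```text
87.5 False 17.89 [544.82  90.1   -9.45] [-0.5 -1.9  2.8]
70.0 False 18.62 [535.37  75.79  -9.54] [ 0.4 -0.6  0.1]
52.5 False 19.36 [526.79  60.16  -9.43] [-0.4 -1.3  1.6]
35.0 False 20.09 [519.08  44.83  -9.52] [1.  0.3 0. ]
17.5 False 20.82 [512.37  28.39  -9.42] [-0.8 -1.7  1.2]
0.0 False 21.56 [506.44  12.19  -9.56] [ 0.3 -0.5 -1.2]
-17.5 False 22.29 [501.7   -4.85  -9.45] [ 0.7 -0.6  0.7]
-35.0 False 23.02 [497.74 -21.66  -9.56] [-0.5 -0.9  0. ]
-52.5 False 23.76 [495.   -39.12  -9.45] [-0.1  0.   0.4]
-70.0 False 24.49 [493.05 -56.3   -9.55] [ 0.4 -0.3 -0.3]
-87.5 False 25.23 [492.3  -73.93  -9.48] [0.3 0.3 1. ]
-105.0 False 25.96 [492.45 -91.29  -9.53] [ 0.8 -0.1 -0.4]
-122.5 False 26.69 [ 493.66 -108.68   -9.51] [-0.6 -0.7 -0.4]
28.7
```

View pics/b.png

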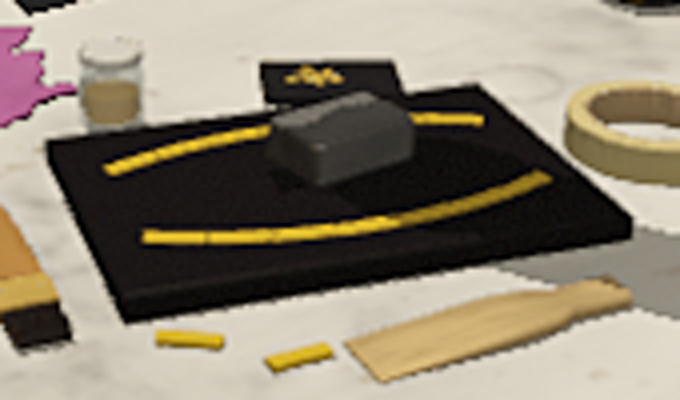

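View pics/a.png

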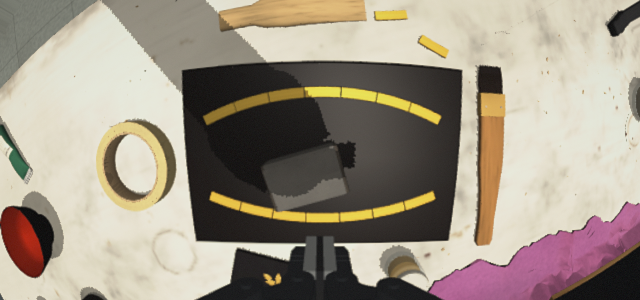

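The near band now looks smooth and flush in both views: (145,237) to (550,178) in the scene crop and (205,120) to (440,120) in the wrist view. The block, panel and spares look undisturbed. There is time left, so I'll do one finishing pass 0.3 mm lower and then hand in.

Run:
```python
from h import *
from plant import *
z=-9.8
movep([*band(105),30],down(YAW));move_straight([*band(105),z+2],v=40);move_straight([*band(105),z],v=10,threshold=8)
for s in np.linspace(105,-122.5,14)[1:]:
    hit=move_straight([*band(s),z],v=32,threshold=15)
    o=get_obs();print(round(s,1),hit,round(o["time"],2),o["eef_pos"].round(2)[2],o["wrist_force"].round(1))
    if hit: break
p=o["eef_pos"];move_straight([p[0],p[1],120],v=80);wait(.3)
s=snapshot("scene");cv2.imwrite("pics/c.png",cv2.resize(s["frame"][170:270,270:440],None,fx=4,fy=4,interpolation=cv2.INTER_CUBIC))
print(get_obs()["time"])
```

```text
87.5 False 31.57 -9.67 [-0.2 -0.1  0.2]
70.0 False 32.27 -9.76 [-0.6  0.1 -0.2]
52.5 False 32.97 -9.76 [-0.6  0.2  1.1]
35.0 False 33.67 -9.76 [-0.2  0.2  0.4]
17.5 False 34.37 -9.76 [1.  0.5 0.4]
0.0 False 35.07 -9.76 [ 0.3  0.5 -0.6]
-17.5 False 35.77 -9.79 [ 0.2  0.3 -0.2]
-35.0 False 36.47 -9.8 [0.  0.2 0.1]
-52.5 False 37.17 -9.8 [0.6 0.4 0.1]
-70.0 False 37.87 -9.8 [-0.2 -0.9 -0.9]
-87.5 False 38.57 -9.8 [-0.8  0.1 -0.3]
-105.0 False 39.27 -9.81 [-0.4  0.1  0.1]
-122.5 False 39.97 -9.8 [0.4 0.3 0.1]
42.0917
```

View pics/c.png

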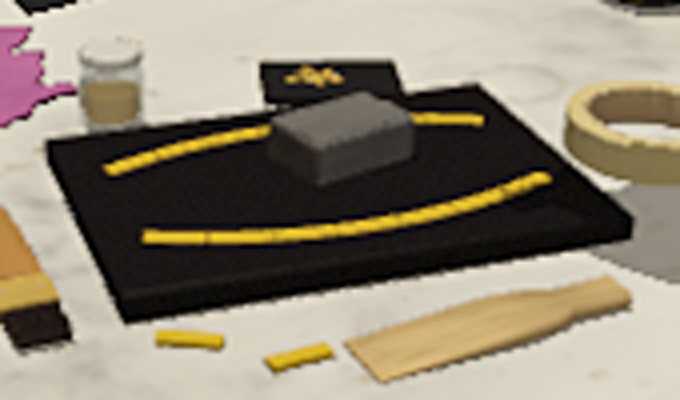

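The band is flush along its whole length, from (145,237) to (548,178). The later slips gave almost no force, so I'll feel the last free end once and hand in if it's at the same height.

Run:
```python
from h import *
from plant import *
p=band(-116)
move_straight([*p,0],v=90);move_straight([*p,-8.5],v=25,threshold=4)
hit=move_straight([*p,-12],v=2.5,threshold=2)
o=get_obs();print(hit,o["time"],o["eef_pos"].round(2),o["wrist_force"].round(1))
move_straight([*p,120],v=80);wait(.3);print(get_obs()["time"])
if -11<o["eef_pos"][2]<-9.5: print(finish_job())
```

```text
True 44.7583 [ 493.18 -102.24  -10.31] [0.3 0.4 4.1]
46.8417
the job is handed in; nothing more can be done
None
```

All six slips of the near band look flush: they went down in turn in two light strokes, the last free end felt level with the laid slip to about 0.2 mm, nothing appeared shifted in the pictures, and I handed the job in with the hand clear at about 47 s.

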